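# Lock a filter funnel on the filtration manifold

## Task

Fit the loose filter funnel on the free station of the filtration manifold: bring its lugs into the collar's slots, push it down against the sprung screen and turn it clockwise to the stop, then let go so that it springs up into its notches and is locked home; do not force it, its lugs are only plastic. The collar may be turned some way either side in its bung, so feel lightly or look for the slots; leave the beaker, the dishes and the sample bottle standing where they are.

Things in the scene. Friction and masses are not known exactly. Their poses are not given: they have to be found in the camera images.
- funnel: Loose filter funnel standing on the bench, one rigid piece, 95 mm tall, 0.12 kg (up to 30 % off). Amber clear cup of 58 mm outside diameter from 24 to 95 mm above the origin, open top, 3 mm wall, look-only rim bead 61 mm; below it a white spigot 50 mm in diameter. Origin: centre of the spigot's underside; z up its axis. A white look-only rib on the cup stands over each of the three lugs.
- lug (a point): Tip of the funnel's first lug, 31.5 mm out along the funnel's +x and 7 mm above its origin. Three such lugs stand out from the spigot 120 degrees apart, each 9 mm wide, from 4 to 10 mm above the funnel's origin. This frame turns with the funnel (x outwards, z up).
- port (a point): Mouth of the free station: centre of the top face of its blue collar, 130 mm above the bench; z up, axes as the manifold's. Collar 78 mm outside, bore 54 mm, with a grey inner lip cut by three entry slots 120 degrees apart, 14 mm wide at the bore (a lug has 4 degrees to spare either way), reaching 34 mm from the axis. One slot lies within 0.75 rad either way of this +x, NOT in this pose: see it or feel for it.
- port_screen (a point): Axis point 7 mm below the port: top of the white sprung screen when nothing rests on it. Lugs off their slots land on the collar's top face, funnel origin 4 mm below the port; over the slots it goes on down to the screen. The screen pushes back 3.6 N at first, then 0.9 N more per mm, and bottoms 20 mm below the port. Let go in the slot, the funnel comes back up to this point.
- port_deep (a point): Axis point 18.5 mm below the port: a good depth of the funnel's origin for turning (about 14 N). Clockwise of each slot is a tooth 7 mm deep; the lugs pass under it when the origin is 17 mm or more below the port. Clockwise from above the funnel then turns to a stop 50 degrees from the slot's middle, clear of the tooth from 41. Counter-clockwise a wall blocks. Forced over 0.9 N m, the collar turns in its bung.
- port_home (a point): Axis point 13 mm below the port: where the funnel's origin lies when locked. Let go at the stop, the screen lifts the lugs 4 mm into notches beyond the teeth and holds them there with about 9 N. Let go short of the stop, under the teeth, the origin stays 17 mm below the port: not locked.
- manifold: The steel manifold beam with its feet, fixed: 430 mm long in its own y, 46 mm wide, top at 70 mm. Origin on the bench under its middle. Three stations in a row on it, 135 mm apart; which of them is free varies. A small valve stands out 43 mm to the robot's side of each station's axis, up to 109 mm above the bench.
- station_free: The free station itself, open on top: foot, valve, collar and sprung screen. Origin on its axis, on top of the beam (70 mm above the bench), 60 mm below the port; axes as the manifold's. Fitting the funnel takes under 25 N; its plastic lugs would crack if it were forced on this station with over 70 N.
- station_fitted: Neighbour station with the same kind of funnel already locked on and a white lid, fixed: 65 mm wide, up to 225 mm above the bench. Origin on its axis, on top of the beam (70 mm above the bench).
- station_blank: Neighbour station closed with a black blanking cap, fixed: 78 mm wide, up to 155 mm above the bench. Origin as above.
- beaker: Clear beaker on the bench, 68 mm wide at the rim, 88 mm tall; origin at the centre of its underside. Leave alone.
- dishes: Stack of three closed culture dishes (one piece), 90 mm wide, 45 mm tall; origin at the centre of the underside. Leave alone.
- sample_bottle: Amber sample bottle with a cap, 68 mm wide, 150 mm tall; origin at the centre of its underside. Leave alone.
Things that resemble listed ones, but are neither listed nor needed, are in the scene too. What is shaped like the funnel but yellow is not meant.

How it is judged:
By the outcome, as a careful person would: the job done as asked, in the order asked, and still so for the second after the job is handed in, with the robot touching nothing.
It also fails if it takes over 58 s, if anything falls off the work surface, if the arm or the gripper's body presses on something with over 40 N, if the wrist force passes 120 N, or if a joint passes its speed limit or range.

## Robot

A 7-joint arm with a two-finger parallel gripper is mounted at the origin on the work surface. World frame = base frame: x ahead of the robot, y to its left, z up, the work surface at z = 0. Lengths are in m, angles in rad, forces in N, time in s.
With the tool pointing down it reaches from about 0.425 to 0.925 m from the base axis. Payload 6.8 kg.
Tool frame: the origin (TCP) lies on the mounting face of the last link; the fingertips stand 173 mm ahead of it and the grasp point (between the pads) lies 155 mm ahead of it; z points along the fingers, y is the line along which they close (so a half turn about z gives the same grasp; the last joint's range is limited). The gripper opens to 85 mm and grips with 20 to 120 N. Pads are 22 mm wide; open, the fingers measure 114 mm over their backs; the gripper's body (76 mm by 85 mm) begins 54 mm behind the grasp point. The pads swing forward as they close: fully open they stand 13 mm farther back than shut.
Start: joints at [1.159, 0.477, 0.022, 1.555, -0.011, 1.109, -0.083], TCP at [0.202, -0.644, 0.405] pointing down, gripper open.
Joint ranges: [-2.96, 2.96], [-0.34, 2.1], [-1.41, 1.46], [0.24, 2.44], [-1.37, 4.51], [0.17, 1.92], [-2.96, 2.96]. Speed limits (rad/s): [2.39, 2.39, 3.14, 3.14, 3.14, 3.14, 3.14].

## Interface

Orientations are given as a unit quaternion [w, x, y, z].
In Python, from station import bot gives the robot as it stands. The module is installed in compiled form; this text tells all that it offers.
- The arm moves only by the shell command python3 -m pendant 'ROWS' [FORCE]. ROWS is JSON, a list of rows, each a list of 5 numbers: the finger opening in m, from 0 to 0.0854, then the shift along the tool's x, y, z in m, then the turn about the tool's z in degrees. In form: [[jaw, x, y, z, yaw], ...]. A call has 1 to 12 rows; each row shifts and turns the commanded pose from where the row before left it, along the tool's axes as they then stand; what a row does not reach is not made up. A row lasts 1/12 s, in which the tool goes at most 41.7 mm and 7.16 degrees, less where a joint would pass 70% of its speed; a pose out of reach is approached as far as the arm can. A call with a gripper value outside its range is refused whole. The fingers move at their own pace and stop on an object; FORCE is the grip in N (left out, the last holds). Time passes only in rows, so rows that do not move let the fingers close. It gives the time, the measured TCP pose, the force, the opening and the grip force at its end, in the units of the state.
- bot.get_obs(): the state, without advancing time (a new reading comes with each control period).
- bot.read_camera(name): name is "scene" or "top"; returns (picture, depth): 480x640x3 uint8, blue, green, red; 480x640 float32, m along the optical axis (not along the pixel's ray), 0 where there is no reading.
- bot.camera_model(name): a dict with "intrinsics" (3x3 intrinsics, pixels), "dist_coeffs" ([k1, k2, p1, p2, k3] as OpenCV has them; the pictures are not rectified), "R" (3x3) and "t" (3): a world point X has camera coordinates R X + t. Camera axes: x right, y down, z forward; pixel columns grow to the right and rows downward; lengths in m; the calibration is good to about 2 mm. A picture is of the moment at which its call begins. camera_model takes no time and is no camera call.
- bot.hand_in(): hands the job in; it is judged then, once.
Trained networks look in the newest picture that a camera, given by its name, has taken for a name from the list of things; names that differ only in an ending like _2 or _b are one class to them, and where a whole thing is asked for, a point or a joint stands for the part that bears it (a point fixed in the world has none). Each returns a list of dicts, best first, with "score" (0 to 1); they miss things now and then, are a little off and sometimes report something else, mostly with a low value. They report only what shows in the picture. A call takes as long as a camera call. They do not tell look-alikes from the thing itself.
- bot.boxes_of(name, camera): "at" ([column, row] in pixels, amid what is visible of it).
- bot.trace(name, camera): "mask" (480x640 bool, what is visible of it) and "at" ([column, row] in pixels, amid what is visible of it).
- bot.pinpoint(name, camera): "at" ([column, row] in pixels: a listed point, or the origin of a listed thing).
The state is a dict: "t": time; "q": joint angles; "joint_vel": joint speeds; "joint_torque": joint torques, N m; "eef_pos": TCP position; "tool_rot": TCP orientation; "contact_force": force on the tool from outside, world axes, zero at the start; "torque": the same for the moment, N m; "gripper_width": opening from 0.0 (shut) to 1.0 (fully open); "grasp_force": force on a finger pad.
Only numpy, scipy, OpenCV 4.12 (cv2) and the standard library are available. Lean on these libraries where they do the work, as an engineer would, in place of code of your own. Each camera call takes 0.05 s, during which the arm holds its last target. There are 200 camera calls.

## Working session

There is one attempt and no reset: what is moved stays moved. The work goes in short steps, Python scripts to look and compute and a shell command to move; the robot and the scene stay as the last step left them, time stands still between calls to the robot, and variables do not carry over. Pictures are saved under pics/ and viewed, at most 10 in all, crops included, and the job is handed in when it is done.

```bash
mkdir -p pics
cat > h.py <<'E'
import numpy as np, cv2
from station import bot
def ray(cam,px):
    m=bot.camera_model(cam);K=np.array(m["intrinsics"]);d=np.array(m["dist_coeffs"]);R=np.array(m["R"]);t=np.array(m["t"])
    p=cv2.undistortPoints(np.array([[px]],float),K,d)[0,0]
    return -R.T@t, R.T@np.array([p[0],p[1],1.])
def at_z(cam,px,z):
    o,r=ray(cam,px); return o+r*(z-o[2])/r[2]
def at_d(cam,px,dep):
    o,r=ray(cam,px); return o+r*dep
def proj(cam,X):
    m=bot.camera_model(cam);R=np.array(m["R"]);
    return cv2.projectPoints(np.array(X,float).reshape(-1,3),cv2.Rodrigues(R)[0],np.array(m["t"],float),np.array(m["intrinsics"]),np.array(m["dist_coeffs"]))[0][:,0]
def cloud(cam,dep):
    v,u=np.mgrid[0:480,0:640];m=bot.camera_model(cam);K=np.array(m["intrinsics"]);R=np.array(m["R"]);t=np.array(m["t"])
    p=cv2.undistortPoints(np.stack([u,v],-1).reshape(-1,1,2).astype(float),K,np.array(m["dist_coeffs"]))[:,0]
    c=np.c_[p,np.ones(len(p))]*dep.reshape(-1,1)
    return ((c-t)@R).reshape(480,640,3)
E
python3 - <<'E'
from h import *
np.set_printoptions(precision=3,suppress=True)
for c in("scene","top"):
    im,d=bot.read_camera(c);cv2.imwrite(f"pics/{c}0.png",im);np.save(f"{c}0.npy",d)
    o,r=ray(c,[320,240]);print(c,o,r)
    for n in("funnel","station_free","beaker","dishes","sample_bottle","station_fitted","station_blank"):
        print(n,[(np.round(b["at"]),round(b["score"],2)) for b in bot.boxes_of(n,c)[:3]])
    for n in ("port","lug","funnel"): print("pp",n,[(np.round(b["at"],1),round(b["score"],2)) for b in bot.pinpoint(n,c)[:3]])
s=bot.get_obs();print(s)
E
```

```text
scene [1.219 0.475 0.956] [-0.603 -0.383 -0.7  ]
funnel [(array([348., 251.]), 0.94), (array([375., 292.]), 0.83), (array([396., 256.]), 0.74)]
station_free [(array([278., 277.]), 0.56)]
beaker [(array([234., 196.]), 0.98)]
dishes [(array([441., 303.]), 0.93)]
sample_bottle [(array([458., 412.]), 0.81)]
station_fitted [(array([338., 292.]), 0.72), (array([226., 256.]), 0.59)]
station_blank [(array([223., 256.]), 0.66)]
pp port [(array([278.5, 271.6]), 0.88), (array([278.3, 293.1]), 0.25)]
pp lug [(array([361.8, 309.1]), 0.89), (array([409.4, 277.1]), 0.59)]
pp funnel [(array([344.7, 273.4]), 0.96), (array([390.5, 273.3]), 0.95), (array([372.9, 306.4]), 0.86)]
top [0.43  0.045 1.414] [ 0.069  0.011 -0.998]
funnel [(array([315., 258.]), 0.9), (array([272., 296.]), 0.74), (array([274., 244.]), 0.67)]
station_free [(array([346., 190.]), 0.79)]
beaker [(array([474., 273.]), 0.93)]
dishes [(array([224., 272.]), 0.84)]
sample_bottle [(array([168., 177.]), 0.81)]
station_fitted [(array([284., 191.]), 0.81)]
station_blank []
pp port [(array([401.6, 186.4]), 0.74), (array([345.4, 185.2]), 0.58)]
pp lug [(array([335.6, 264.1]), 0.89), (array([271.2, 297.8]), 0.76), (array([284.2, 241.2]), 0.56)]
pp funnel [(array([320.6, 264.8]), 0.85), (array([280.2, 247.7]), 0.7), (array([280.3, 294.3]), 0.6)]
{'t': 1.1, 'q': array([ 1.159,  0.477,  0.022,  1.555, -0.011,  1.109, -0.083]), 'joint_vel': array([ 0.001,  0.001, -0.001, -0.   ,  0.001, -0.002, -0.003]), 'joint_torque': array([ -0.001, -59.633,   1.606, -28.155,   0.013,   0.002,   0.   ]), 'eef_pos': array([ 0.202, -0.644,  0.405]), 'tool_rot': array([-0.   ,  0.988,  0.151,  0.   ]), 'contact_force': array([ 0.382, -0.228, -0.305]), 'torque': array([-0.046,  0.021, -0.009]), 'grasp_force': 0.0, 'gripper_width': 0.9995356950360502}
```

Run:
```python
import cv2
a=cv2.imread("pics/top0.png")[140:340,140:440];cv2.imwrite("pics/topc.png",cv2.resize(a,(800,533),interpolation=cv2.INTER_CUBIC))
a=cv2.imread("pics/scene0.png")[180:360,200:440];cv2.imwrite("pics/scc.png",cv2.resize(a,(800,600),interpolation=cv2.INTER_CUBIC))
```

```text
(no output)
```

View pics/topc.png

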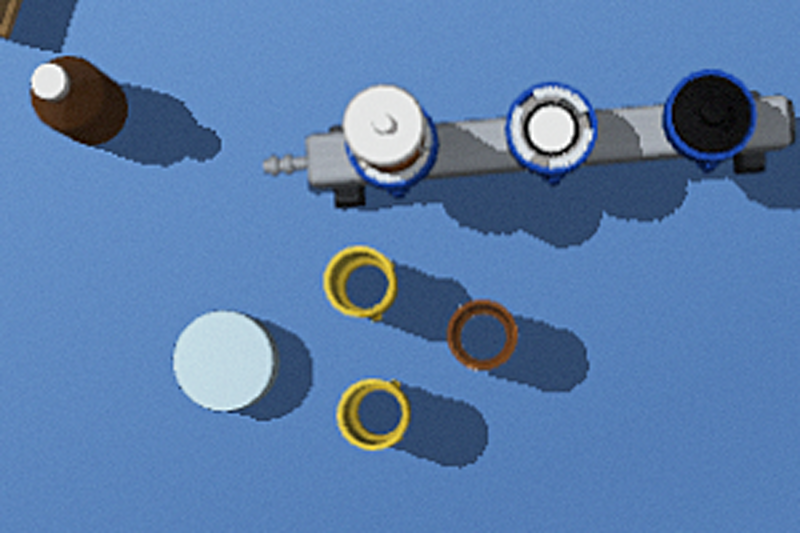

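View pics/scc.png

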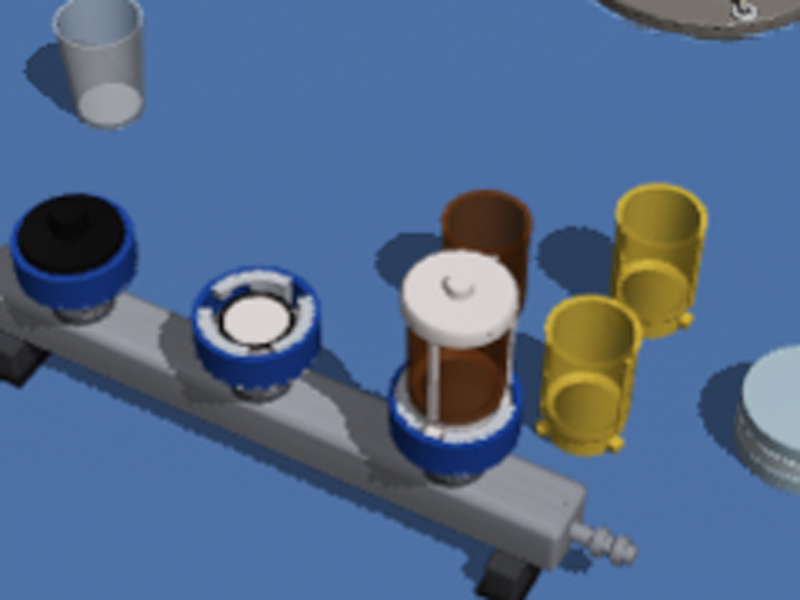

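The amber funnel is at top px (321,266), scene px (346,255). The look-alikes at top px (275,246) and (280,295), scene px (376,292) and (397,257), are yellow, so they aren't the one meant. The free station is at top px (346,190), open with a white screen and slotted lip. Next I'll confirm this enlarged, and rectify the port and funnel for their angles.

Run:
```python
from h import *
np.set_printoptions(precision=4,suppress=True)
ims={c:cv2.imread(f"pics/{c}0.png") for c in("scene","top")}
def fitc(cam,mask,z,r=None):
    cs,_=cv2.findContours(mask.astype(np.uint8),0,cv2.CHAIN_APPROX_NONE);c=max(cs,key=cv2.contourArea)[:,0]
    h=cv2.convexHull(c)[:,0]
    P=np.array([at_z(cam,p,z)[:2] for p in c])
    A=np.c_[2*P,np.ones(len(P))];s=np.linalg.lstsq(A,(P**2).sum(1),rcond=None)[0]
    return s[:2],np.sqrt(s[2]+s[:2]@s[:2])
# funnel
for cam in ims:
    im=ims[cam]
    hsv=cv2.cvtColor(im,cv2.COLOR_BGR2HSV)
    for b in bot.trace("funnel",cam)[:3]:
        m=b["mask"];v=im[m].mean(0)
        print(cam,"funnel",np.round(b["at"]),m.sum(),v.round(), fitc(cam,m,0.095) if cam=="top" else "")
    for n in("station_free","station_fitted","station_blank"):
        for b in bot.trace(n,cam)[:2]:
            m=b["mask"]; print(cam,n,np.round(b["at"]),m.sum())
    # blue collar
    print([ (n,at_z(cam,p,.13)) for n,p in (("port",[346,186]) if cam=="top" else ("port",[278.5,274]),)])
def rect(cam,c,z,half=.05,n=400):
    g=np.linspace(half,-half,n);  # rows: +x up ; cols: +y left
    X=np.stack(np.meshgrid(c[0]+g,c[1]+g,indexing="ij")+[np.full((n,n),z)],-1).reshape(-1,3)
    uv=proj(cam,X).reshape(n,n,2).astype(np.float32)
    return cv2.remap(ims[cam],uv[...,0],uv[...,1],cv2.INTER_CUBIC)
pc=at_z("top",[346,187],.13)[:2];fc=at_z("top",[320.7,265.6],.095)[:2];print(pc,fc)
f=ims["top"][235:325,255:345];f=cv2.resize(f,(400,400),interpolation=cv2.INTER_CUBIC)
g=ims["scene"][225:320,310:405];g=cv2.resize(g,(400,400),interpolation=cv2.INTER_CUBIC)
out=np.vstack([np.hstack([rect("top",pc,.13),rect("scene",pc,.13)]),np.hstack([f,g])])
cv2.imwrite("pics/mix.png",cv2.resize(out,(600,600),interpolation=cv2.INTER_AREA))
```

```text
scene funnel [396. 256.] 1054 [ 41. 114. 134.] 
scene funnel [347. 249.] 532 [33. 47. 71.] 
scene funnel [279. 274.] 1220 [139. 109.  98.] 
scene station_free [277. 278.] 1258
scene station_free [348. 250.] 576
scene station_fitted [335. 293.] 2246
scene station_fitted [442. 304.] 1544
scene station_blank [222. 256.] 1127
[('port', array([0.6339, 0.0053, 0.13  ]))]
top funnel [320. 256.] 306 [38. 62. 97.] (array([0.464 , 0.0589]), np.float64(0.02874574562129792))
top funnel [346. 192.] 975 [168. 146. 135.] (array([ 0.6384, -0.0025]), np.float64(0.039807793301026094))
top funnel [272. 294.] 380 [ 55. 144. 161.] (array([0.3969, 0.1522]), np.float64(0.030206479670864983))
top station_free [344. 191.] 939
top station_fitted [282. 192.] 1091
top station_blank [406. 182.] 1037
[('port', array([ 0.6387, -0.0007,  0.13  ]))]
[ 0.6364 -0.0007] [0.4622 0.058 ]Traceback (most recent call last):
  File "<stdin>", line 30, in <module>
  File "<stdin>", line 24, in rect
TypeError: can only concatenate tuple (not "list") to tuple
```

```bash
cat > r.py <<'E'
from h import *
def rect(im,cam,c,z,half=.05,n=400):
    g=np.linspace(half,-half,n);  # rows: +x up ; cols: +y left
    a,b=np.meshgrid(c[0]+g,c[1]+g,indexing="ij")
    uv=proj(cam,np.stack([a,b,np.full((n,n),z)],-1)).reshape(n,n,2).astype(np.float32)
    return cv2.remap(im,uv[...,0],uv[...,1],cv2.INTER_CUBIC)
E
python3 - <<'E'
from r import *
ims={c:cv2.imread(f"pics/{c}0.png") for c in("scene","top")}
pc=(.6364,-.0007)
f=ims["top"][240:290,295:345];f=cv2.resize(f,(400,400),interpolation=cv2.INTER_CUBIC)
g=ims["scene"][225:320,310:405];g=cv2.resize(g,(400,400),interpolation=cv2.INTER_CUBIC)
R=[rect(ims[c],c,pc,.13) for c in("top","scene")]
for c,r in zip(("top","scene"),R):
    h=cv2.cvtColor(r,cv2.COLOR_BGR2HSV)
    # outer blue boundary: saturated dark blue differs from beam/bench
    m=((h[...,0]>105)&(h[...,0]<125)&(h[...,1]>190)).astype(np.uint8)
    cv2.imwrite(f"pics/m_{c}.png",m*255)
out=np.vstack([np.hstack(R),np.hstack([f,g])])
for k in range(2): cv2.circle(out,(200+400*k,200),156,(0,255,255),1);cv2.circle(out,(200+400*k,200),108,(0,255,0),1)
cv2.imwrite("pics/mix.png",cv2.resize(out,(600,600),interpolation=cv2.INTER_AREA))
E
```

```text
(no output)
```

View pics/mix.png

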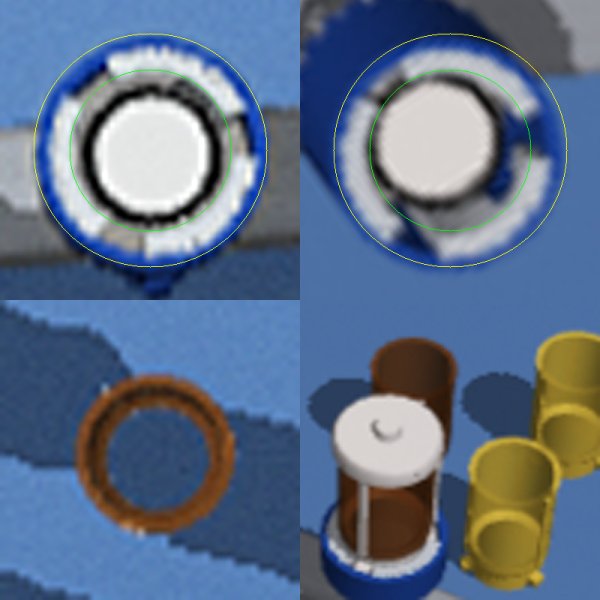

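The crop confirms the amber funnel at top px (321,266), with white rib specks at upper-left, right and bottom. The port's slots are gaps in the light lip, also at upper-left, right and bottom. Now I'll measure both angles.

Run:
```python
from r import *
np.set_printoptions(precision=4,suppress=True,linewidth=200)
ims={c:cv2.imread(f"pics/{c}0.png") for c in("scene","top")}
def prof(im,cam,c,z,r0,r1,chan=lambda p:p.min(-1)):
    th=np.radians(np.arange(0,360));rs=np.linspace(r0,r1,7)
    T,Rr=np.meshgrid(th,rs,indexing="ij")
    X=np.stack([c[0]+Rr*np.cos(T),c[1]+Rr*np.sin(T),0*T+z],-1)
    uv=proj(cam,X).reshape(360,7,2).astype(np.float32)
    return cv2.remap(im,uv[...,0],uv[...,1],cv2.INTER_LINEAR).astype(float)
def fold(s): # best 3-fold phase of dark gap 14mm at ~30mm (~26deg)
    s=s-s.mean(); best=[]
    for a in np.arange(0,120,.5):
        k=np.zeros(360)
        d=(np.arange(360)-a+60)%120-60
        best.append(s[np.abs(d)<13].mean()-s[np.abs(d)>=13].mean())
    return np.array(best)
for cam,cc in(("top",(.636,-.001)),("scene",(.636,-.001))):
    p=prof(ims[cam],cam,cc,.13,.029,.0335)
    f=fold(p.min(-1).mean(1)); i=f.argmin(); print(cam,"slot",i*.5,f[i]); s=p.min(-1).mean(1);print(s[::6].round())
# funnel centre from amber rim
im=ims["top"];h=cv2.cvtColor(im,cv2.COLOR_BGR2HSV)
m=(h[...,0]<18)&(h[...,1]>120);m[:,:295]=0;m[:,345:]=0;m[:240]=0;m[290:]=0
cs,_=cv2.findContours(m.astype(np.uint8),0,cv2.CHAIN_APPROX_NONE);c=max(cs,key=len)[:,0]
P=np.array([at_z("top",p,.095)[:2] for p in c]);s=np.linalg.lstsq(np.c_[2*P,np.ones(len(P))],(P**2).sum(1),rcond=None)[0]
fc=s[:2];print("funnel c",fc,np.sqrt(s[2]+fc@fc))
for z,r0,r1 in((.095,.029,.033),(.06,.030,.033)):
    p=prof(im,"top",fc,z,r0,r1);w=(p[...,0]/ (p[...,2]+20)) # blueness
    q=p[...,2].max(1); print("R max",q[::5].round())
d=np.load("top0.npy");C=cloud("top",d)
sub=C[240:290,295:345].reshape(-1,3);k=(sub[:,2]>.085)&(sub[:,2]<.1);print("rim cloud",k.sum(),(sub[k].max(0)+sub[k].min(0))/2)
sub=C[165:215,320:375].reshape(-1,3);k=(sub[:,2]>.124)&(sub[:,2]<.136);print("port cloud",k.sum(),(sub[k].max(0)+sub[k].min(0))/2,np.median(sub[k],0))
for n,p in(("fit",(284,191)),("blank",(406,182))):
    pass
```

```text
top slot 41.5 -104.37615930169119
[214. 199. 195. 209. 197.  49.  53.  45.  56.  89. 187. 198. 211. 190. 187. 193. 194. 193. 195. 201. 202. 214. 205. 220. 213. 138. 142. 140. 145. 117. 205. 204. 212. 207. 209. 213. 217. 215. 214.
 209. 216. 205. 212. 219. 199. 114. 104.  94.  74. 129. 212. 214. 209. 202. 193. 206. 203. 199. 196. 197.]
scene slot 41.0 -101.20862155388471
[166. 165. 174. 172. 174. 137.  95.  98. 113.  79. 135. 172. 174. 170. 168. 172. 175. 176. 179. 179. 180. 180. 175. 170. 130.  42.  14.  39.  85. 148. 177. 180. 183. 180. 180. 181. 175. 175. 171.
 162. 179. 170. 167. 159. 123.  39.  22.  21.  25.  73. 151. 146. 154. 168. 157. 150. 164. 162. 161. 168.]
funnel c [0.4632 0.0586] 0.028335906932305956
R max [119. 118. 126. 113. 106. 113. 103. 120. 137. 115. 114. 116. 115. 113. 116. 116. 114. 107. 107. 107. 115. 123. 122. 122. 116. 114. 119. 118. 122. 115. 116. 157. 155. 136. 146.  98.  90.  95.  97.
 102.  96. 100.  92.  99. 111. 108. 106.  99.  99. 110.  99. 104. 114. 119. 123. 127. 146. 117. 100. 103. 103. 107. 111. 119. 116. 116. 119. 118. 115. 115. 120. 121.]
R max [124. 122. 128. 116. 109. 124. 110. 127. 138. 118. 116. 123. 116. 119. 118. 117. 116. 111. 109. 110. 117. 127. 119. 122. 114. 111. 115. 115. 112. 110. 116. 151. 140. 142. 127.  89.  86.  91.  85.
  80.  74.  82.  70.  77.  93.  88.  86.  80.  80.  91.  80.  90.  94.  97. 106. 107. 128. 135.  93. 102.  95. 112. 106. 114. 120. 119. 119. 123. 119. 116. 124. 127.]
rim cloud 161 [0.4638 0.0596 0.093 ]
port cloud 489 [ 0.6354 -0.0009  0.1298] [ 0.6327 -0.0031  0.1289]
```

```bash
python3 -m pendant '[[0.0854,0,0,0,-6.6],[0.0854,0,0,0,-6.6],[0.0854,0,0,0,-6.6],[0.0854,0,0,0,-6.6],[0.0854,0,0,0,-6.6],[0.0854,0,0,0,-6.6],[0.0854,0,0,0,-6.6],[0.0854,0,0,0,-6.6],[0.0854,0,0,0,-6.6],[0.0854,0,0,0,-6.6],[0.0854,0,0,0,-6.6]]' 25
python3 -m pendant '[[0.0854,0.0293,0.0261,0,0],[0.0854,0.0293,0.0261,0,0],[0.0854,0.0293,0.0261,0,0],[0.0854,0.0293,0.0261,0,0],[0.0854,0.0293,0.0261,0,0],[0.0854,0.0293,0.0261,0,0],[0.0854,0.0293,0.0261,0,0],[0.0854,0.0293,0.0261,0,0],[0.0854,0.0293,0.0261,0,0],[0.0854,0.0293,0.0261,0,0],[0.0854,0.0293,0,0,0],[0.0854,0.0293,0,0,0]]'
```

```text
t: 2.42
eef_pos: [0.2019, -0.6441, 0.4047]
tool_rot: [-0.0, 0.705, 0.709, -0.0]
contact_force: [-0.1, -0.3, 0.2]
gripper_width: 0.997
grasp_force: 0.0
t: 3.42
eef_pos: [0.4643, -0.2903, 0.4047]
tool_rot: [0.0, 0.706, 0.708, 0.001]
contact_force: [-0.1, 0.2, -0.3]
gripper_width: 0.997
grasp_force: 0.0
```

```bash
python3 -m pendant '[[0.0854,0.0293,0,0,0],[0.0854,0.0293,0,0,0],[0.0854,0.0293,0,0,0],[0.0854,0.0293,0,0,0],[0.0854,0.0293,0,0,0],[0.0854,0.0293,0,0,0],[0.0854,0.0293,0,0,0],[0.0854,0.0293,0,0,0],[0.0854,0.0293,0,0,0],[0.0854,0.0293,0,0,0],[0.0854,0.0293,0,0,0],[0.0854,0.0293,0,0,0]]'
python3 -m pendant '[[0.0854,0,0,0,0]]'
```

```text
t: 4.42
eef_pos: [0.4627, 0.0604, 0.405]
tool_rot: [0.0, 0.707, 0.707, 0.0]
contact_force: [0.1, -0.0, 0.2]
gripper_width: 1.004
grasp_force: 0.0
t: 4.5
eef_pos: [0.4624, 0.0649, 0.4055]
tool_rot: [-0.0, 0.704, 0.71, 0.002]
contact_force: [0.3, 1.3, -0.5]
gripper_width: 0.998
grasp_force: 0.0
```

```bash
python3 -m pendant '[[0.0854,0,0,0,0],[0.0854,0,0,0,0],[0.0854,0,0,0.02,0],[0.0854,0,0,0.025,0],[0.0854,0,0,0.025,0],[0.0854,0,0,0.025,0],[0.0854,0,0,0.025,0],[0.0854,0,0,0.025,0],[0.0854,0,0,0.02,0],[0.0854,0,0,0.01,0],[0.0854,0,0,0.01,0],[0.0854,0,0,0,0]]'
```

```text
t: 5.5
eef_pos: [0.4627, 0.0582, 0.2185]
tool_rot: [-0.0, 0.708, 0.707, -0.001]
contact_force: [-1.1, -0.4, 0.0]
gripper_width: 1.0
grasp_force: 0.0
```

```bash
python3 -m pendant '[[0.05,0,0,0,0],[0.05,0,0,0,0],[0.05,0,0,0,0],[0.05,0,0,0,0],[0.05,0,0,0,0],[0.05,0,0,0,0],[0.05,0,0,0,0],[0.05,0,0,0,0]]' 35
```

```text
t: 6.17
eef_pos: [0.4635, 0.0592, 0.2207]
tool_rot: [0.001, 0.707, 0.707, 0.001]
contact_force: [-0.3, -1.3, 6.9]
gripper_width: 0.67
grasp_force: 38.4
```

```bash
python3 -m pendant '[[0.05,0,0,-0.005,0],[0.05,0,0,-0.01,0],[0.05,0,0,-0.02,0],[0.05,0,0,-0.025,0],[0.05,0,0,-0.025,0],[0.05,0,0,-0.025,0],[0.05,0,0,-0.025,0],[0.05,0,0,-0.02,0],[0.05,0,0,-0.015,0],[0.05,0,0,-0.01,0],[0.05,0,0,0,0]]'
python3 -m pendant '[[0.05,-0.003,0.0085,0,0],[0.05,-0.005,0.0145,0,0],[0.05,-0.006,0.0175,0,0],[0.05,-0.006,0.0175,0,0],[0.05,-0.006,0.0175,0,0],[0.05,-0.006,0.0175,0,0],[0.05,-0.006,0.0175,0,0],[0.05,-0.006,0.0175,0,0],[0.05,-0.006,0.0175,0,0],[0.05,-0.005,0.0145,0,0],[0.05,-0.003,0.0085,0,0],[0.05,-0.002,0.004,0,0]]'
python3 -m pendant '[[0.05,0,0,0,0],[0.05,0,0,0,0],[0.05,0,0,0,0],[0.05,0,0,0,0]]'
python3 - <<'E'
from h import *
print(bot.get_obs()["eef_pos"],bot.get_obs()["contact_force"])
for c in("scene","top"):
    im,d=bot.read_camera(c);cv2.imwrite(f"pics/{c}1.png",im);np.save(f"{c}1.npy",d)
    print(c,proj(c,[.636,-.001,.18]))
    for n in("funnel","lug","port"): print(n,[(np.round(b["at"],1),round(b["score"],2)) for b in bot.pinpoint(n,c)[:4]])
a=cv2.imread("pics/scene1.png")[160:320,180:380];cv2.imwrite("pics/s1c.png",cv2.resize(a,(750,600),interpolation=cv2.INTER_CUBIC))
E
```

```text
t: 7.08
eef_pos: [0.4631, 0.0595, 0.402]
tool_rot: [0.001, 0.707, 0.707, 0.001]
contact_force: [-0.5, 0.5, -2.2]
gripper_width: 0.67
grasp_force: 38.1
t: 8.08
eef_pos: [0.6364, -0.0017, 0.3977]
tool_rot: [-0.001, 0.707, 0.707, -0.001]
contact_force: [0.0, 0.3, -1.1]
gripper_width: 0.671
grasp_force: 38.1
t: 8.42
eef_pos: [0.6348, -0.0004, 0.3998]
tool_rot: [0.0, 0.707, 0.707, -0.0]
contact_force: [0.2, -0.2, -0.2]
gripper_width: 0.668
grasp_force: 38.1
[ 6.34762168e-01 -3.64197695e-04  3.99839073e-01] [ 0.22756968 -0.22221408 -0.17208374]
scene [[273.9238147  256.08246875]]
funnel [(array([279.1, 256.4]), 0.89), (array([373.7, 305.7]), 0.7), (array([396.2, 273.8]), 0.63)]
lug [(array([361. , 308.9]), 0.8), (array([258.7, 248.9]), 0.76), (array([407.8, 278.1]), 0.58)]
port [(array([276.1, 271.1]), 0.65), (array([439.8, 310. ]), 0.2)]
top [[346.90974894 183.47049828]]
funnel [(array([281. , 293.5]), 0.85), (array([280.3, 248.4]), 0.62), (array([346.5, 183.7]), 0.59)]
lug [(array([269.3, 297.5]), 0.89), (array([284.5, 236.3]), 0.66), (array([344.6, 195.3]), 0.56)]
port [(array([346.9, 188.4]), 0.63)]
```

View pics/s1c.png

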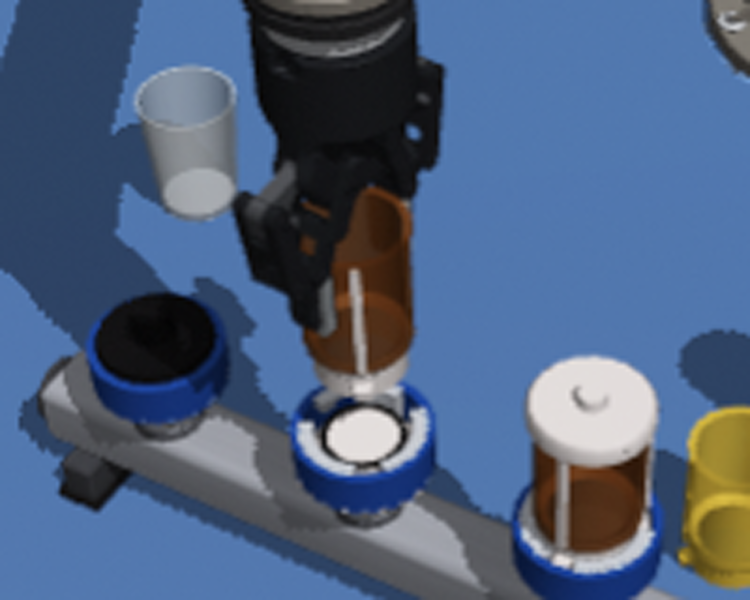

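The funnel is held upright over the free port. The front rib runs from scene px (274,232) to (276,257), with its lug near (277,263). I'll fit the funnel's angle and centre from these.

Run:
```python
from h import *
np.set_printoptions(precision=2,suppress=True,linewidth=220)
im=cv2.imread("pics/scene1.png").astype(int)
for v in(236,240,244,248,252,254,260,262):
    r=im[v,255:300]; mn=r.min(-1)
    w=np.clip(mn-45,0,None)*(np.abs(np.arange(255,300)-275.5)<4.5)
    rb=r[:,2]-r[:,0]; idx=np.where(rb>5)[0]+255
    print(v,"rib",(w*np.arange(255,300)).sum()/max(w.sum(),1),"amber",idx.min() if len(idx) else 0,idx.max() if len(idx) else 0, mn[8:38] if v>=258 else "")
c=np.array([.6348,-.0004]);z0=.179
for th in(32,36,40,44,48):
    a=np.radians(th);u=np.array([np.cos(a),np.sin(a)])
    print(th,proj("scene",[np.r_[c+u*.0295,z0+h] for h in(.03,.05,.07,.085)]).ravel(),"lug",proj("scene",np.r_[c+u*.0315,z0+.007])[0])
# silhouette edges of cup for given centre
m=bot.camera_model("scene")
A=np.radians(np.arange(0,360,3))
for h in(.035,.05):
    p=proj("scene",np.c_[c[0]+.029*np.cos(A),c[1]+.029*np.sin(A),0*A+z0+h]);print("sil",h,p[:,0].min(),p[:,0].max(),p[:,1].mean())
```

```text
236 rib 274.3090909090909 amber 269 288 
240 rib 274.7197640117994 amber 269 289 
244 rib 274.97080291970804 amber 270 289 
248 rib 275.16053511705684 amber 261 289 
252 rib 275.71601208459214 amber 262 288 
254 rib 275.8103448275862 amber 263 287 
260 rib 275.84949348769896 amber 268 283 [ 83  88  92  95 109 121 116 111 129 125 112 118 120 120 147 166 143 149 167 166 165 163 158 148 117  87  81  82  82  82]
262 rib 275.809738503156 amber 268 283 [ 81  78  80  94 111 122 129 136 142 147 146 176 198 200 206 209 187 167 168 165 164 165 139  91  57  52  68  77  81  81]
32 [272.61 256.41 271.98 248.88 271.34 241.14 270.85 235.19] lug [273.24 265.59]
36 [273.71 256.39 273.1  248.86 272.47 241.12 271.99 235.17] lug [274.4  265.57]
40 [274.81 256.32 274.22 248.79 273.61 241.05 273.14 235.1 ] lug [275.56 265.49]
44 [275.91 256.19 275.33 248.66 274.74 240.92 274.28 234.97] lug [276.71 265.36]
48 [276.99 256.01 276.43 248.48 275.85 240.74 275.41 234.79] lug [277.85 265.16]
sil 0.035 258.2600639128722 288.81915660498555 243.49917279072355
sil 0.05 257.6549805222527 288.5255082018253 237.83252054690715
```

Funnel angle about 42° and slots about 41°: essentially aligned. I'll descend and feel.

```bash
python3 -m pendant '[[0.05,0,0.0004,0.008,0],[0.05,0,0,0.01,0],[0.05,0,0,0.01,0],[0.05,0,0,0.008,0],[0.05,0,0,0.005,0],[0.05,0,0,0.002,0],[0.05,0,0,0,0],[0.05,0,0,0,0]]'
python3 -m pendant '[[0.05,0,0,0.002,0],[0.05,0,0,0.002,0],[0.05,0,0,0.002,0],[0.05,0,0,0,0],[0.05,0,0,0,0]]'
```

```text
t: 9.48
eef_pos: [0.6359, -0.0008, 0.3568]
tool_rot: [0.0, 0.707, 0.707, 0.0]
contact_force: [0.1, 0.4, -0.3]
gripper_width: 0.674
grasp_force: 38.1
t: 9.9
eef_pos: [0.6357, -0.0009, 0.3506]
tool_rot: [-0.0, 0.707, 0.707, -0.0]
contact_force: [0.5, -0.3, -2.4]
gripper_width: 0.676
grasp_force: 38.1
```

```bash
python3 -m pendant '[[0.05,0,0,0.002,0],[0.05,0,0,0.001,0],[0.05,0,0,0.001,0],[0.05,0,0,0,0],[0.05,0,0,0,0]]'; python3 -c "
from h import *
o=bot.get_obs();print(o['contact_force'],o['torque'],o['eef_pos'])"
```

```text
t: 10.32
eef_pos: [0.6358, -0.0009, 0.3466]
tool_rot: [-0.0, 0.707, 0.707, -0.0]
contact_force: [-0.1, 0.6, -1.2]
gripper_width: 0.675
grasp_force: 38.1
[-0.05745433  0.56625757 -1.16548778] [-0.00034109  0.02580182 -0.02721378] [ 0.63576284 -0.00085568  0.34662691]
```

```bash
python3 -m pendant '[[0.05,0,0,0.001,0],[0.05,0,0,0.001,0],[0.05,0,0,0,0],[0.05,0,0,0,0]]'; python3 -m pendant '[[0.05,0,0,0.001,0],[0.05,0,0,0.001,0],[0.05,0,0,0,0],[0.05,0,0,0,0]]'
```

```text
t: 10.65
eef_pos: [0.6357, -0.0009, 0.3446]
tool_rot: [-0.0, 0.707, 0.707, -0.0]
contact_force: [-0.1, 0.4, -1.4]
gripper_width: 0.673
grasp_force: 38.1
t: 10.98
eef_pos: [0.6359, -0.0008, 0.3431]
tool_rot: [0.0, 0.707, 0.707, 0.0]
contact_force: [-1.4, 0.6, 3.0]
gripper_width: 0.674
grasp_force: 38.4
```

```bash
python3 -m pendant '[[0.05,0,0,0.001,0],[0.05,0,0,0.001,0],[0.05,0,0,0,0],[0.05,0,0,0,0]]'; python3 -m pendant '[[0.05,0,0,0.001,0],[0.05,0,0,0.001,0],[0.05,0,0,0,0],[0.05,0,0,0,0]]'
```

```text
t: 11.32
eef_pos: [0.6359, -0.0008, 0.341]
tool_rot: [0.0, 0.707, 0.707, 0.0]
contact_force: [-0.8, -0.3, 4.7]
gripper_width: 0.676
grasp_force: 38.4
t: 11.65
eef_pos: [0.6359, -0.0008, 0.3391]
tool_rot: [0.0, 0.707, 0.707, 0.0]
contact_force: [-1.6, -0.9, 6.7]
gripper_width: 0.674
grasp_force: 38.6
```

```bash
python3 -m pendant '[[0.05,0,0,0.001,0],[0.05,0,0,0.001,0],[0.05,0,0,0.001,0],[0.05,0,0,0.001,0],[0.05,0,0,0.001,0],[0.05,0,0,0.001,0],[0.05,0,0,0.001,0],[0.05,0,0,0,0],[0.05,0,0,0,0],[0.05,0,0,0,0]]' 60;python3 -c "
from h import *
o=bot.get_obs();print(o['contact_force'],o['torque'],o['eef_pos'])"
```

```text
t: 12.48
eef_pos: [0.6359, -0.0007, 0.333]
tool_rot: [0.0, 0.707, 0.707, 0.0]
contact_force: [-3.5, -1.6, 12.8]
gripper_width: 0.667
grasp_force: 64.3
[-3.48650186 -1.61008598 12.82926592] [-0.12501285  1.11684997 -0.01984207] [ 0.63590572 -0.00073823  0.33304316]
```

```bash
python3 -m pendant '[[0.05,0,-0.0005,0,3],[0.05,0,0,0,3],[0.05,0,0,0,3],[0.05,0,0,0,3],[0.05,0,0,0,3],[0.05,0,0,0,0]]';python3 -c "
from h import *
o=bot.get_obs();print(o['contact_force'],o['torque'],o['eef_pos'])"
```

```text
t: 12.98
eef_pos: [0.6361, -0.0009, 0.3336]
tool_rot: [0.001, 0.794, 0.608, 0.001]
contact_force: [-0.9, -1.0, 11.1]
gripper_width: 0.671
grasp_force: 64.5
[-0.93693486 -1.02880725 11.05480381] [-0.18752597  0.38579409 -0.06706442] [ 0.636122   -0.00092786  0.33355925]
```

```bash
python3 -m pendant '[[0.05,0,0,0.0007,0],[0.05,0,0,0,0],[0.05,0,0,0,3],[0.05,0,0,0,3],[0.05,0,0,0,3],[0.05,0,0,0,3],[0.05,0,0,0,3],[0.05,0,0,0,0],[0.05,0,0,0,0]]';python3 -c "
from h import *
o=bot.get_obs();print(o['contact_force'],o['torque'],o['eef_pos'])"
```

```text
t: 13.73
eef_pos: [0.6363, -0.0009, 0.3331]
tool_rot: [0.001, 0.866, 0.5, 0.002]
contact_force: [-1.8, -1.2, 11.8]
gripper_width: 0.671
grasp_force: 64.6
[-1.77187948 -1.20534201 11.78860968] [-0.21169969  0.33693689 -0.08535701] [ 0.63630257 -0.00092707  0.33305526]
```

```bash
python3 -m pendant '[[0.05,0,0,0.0008,0],[0.05,0,0,0,3],[0.05,0,0,0,3],[0.05,0,0,0,3],[0.05,0,0,0,3],[0.05,0,0,0,2],[0.05,0,0,0,0],[0.05,0,0,0,0]]';python3 -c "
from h import *
o=bot.get_obs();print(o['contact_force'],o['torque'],o['eef_pos'])"
```

```text
t: 14.4
eef_pos: [0.6363, -0.0011, 0.3323]
tool_rot: [0.001, 0.921, 0.39, 0.002]
contact_force: [-0.6, -1.9, 12.5]
gripper_width: 0.674
grasp_force: 64.7
[-0.56118914 -1.86475787 12.4966892 ] [-0.2361548   0.40403394 -0.09105814] [ 0.63627369 -0.00106951  0.33232831]
```

Turned 44° with little moment. Next I'll ease in 1° steps until the moment rises.

```bash
python3 -m pendant '[[0.05,0,0,0,1],[0.05,0,0,0,1],[0.05,0,0,0,1],[0.05,0,0,0,0],[0.05,0,0,0,0]]';python3 -c "
from h import *
o=bot.get_obs();print(o['torque'])"
python3 -m pendant '[[0.05,0,0,0,1],[0.05,0,0,0,1],[0.05,0,0,0,0],[0.05,0,0,0,0]]';python3 -c "
from h import *
o=bot.get_obs();print(o['torque'])"
```

```text
t: 14.82
eef_pos: [0.6361, -0.0009, 0.3322]
tool_rot: [0.001, 0.93, 0.367, 0.001]
contact_force: [-1.7, -1.2, 12.3]
gripper_width: 0.672
grasp_force: 64.7
[-0.23909162  0.58932286  0.28740481]
t: 15.15
eef_pos: [0.6359, -0.0007, 0.3322]
tool_rot: [0.001, 0.936, 0.351, 0.001]
contact_force: [-2.5, -1.1, 13.1]
gripper_width: 0.668
grasp_force: 64.7
[-0.30716613  0.78261493  0.78273782]
```

At the stop: moment 0.78 N m at about 49°. Letting go.

```bash
python3 -m pendant '[[0.05,0,0,0,-0.4],[0.0854,0,0,0,0],[0.0854,0,0,0,0],[0.0854,0,0,0,0],[0.0854,0,0,0,0],[0.0854,0,0,0,0],[0.0854,0,0,0,0],[0.0854,0,0,0,0]]'
python3 -m pendant '[[0.0854,0,0,-0.008,0],[0.0854,0,0,-0.015,0],[0.0854,0,0,-0.025,0],[0.0854,0,0,-0.03,0],[0.0854,0,0,-0.03,0],[0.0854,0,0,-0.03,0],[0.0854,0,0,-0.02,0],[0.0854,-0.01,-0.02,0,0],[0.0854,-0.02,-0.03,0,0],[0.0854,-0.02,-0.03,0,0],[0.0854,-0.02,-0.03,0,0],[0.0854,-0.02,-0.03,0,0]]'
python3 -m pendant '[[0.0854,-0.02,-0.03,0,0],[0.0854,-0.02,-0.03,0,0],[0.0854,-0.02,-0.03,0,0],[0.0854,-0.02,-0.01,0,0],[0.0854,0,0,0,0],[0.0854,0,0,0,0]]'
python3 - <<'E'
from r import *
for c in("scene","top"):
    im,d=bot.read_camera(c);cv2.imwrite(f"pics/{c}2.png",im)
    C=cloud(c,d);k=(np.hypot(C[...,0]-.636,C[...,1]+.001)<.036)&(C[...,2]>.15)&(C[...,2]<.25);
    print(c,k.sum(),np.percentile(C[k][:,2],[50,90,97]),(C[k].max(0)+C[k].min(0))/2)
a=cv2.imread("pics/scene2.png")[180:320,220:400];b=cv2.imread("pics/top2.png")[150:230,310:390]
cv2.imwrite("pics/f.png",np.hstack([cv2.resize(a,(500,389),interpolation=2),cv2.resize(b,(300,389),interpolation=2)]))
E
```

```text
t: 15.82
eef_pos: [0.6352, -0.0009, 0.33]
tool_rot: [-0.0, 0.935, 0.353, -0.0]
contact_force: [0.6, -0.0, 0.2]
gripper_width: 1.003
grasp_force: 0.0
t: 16.82
eef_pos: [0.4734, 0.0451, 0.4886]
tool_rot: [0.0, 0.935, 0.354, 0.0]
contact_force: [0.0, 0.4, 0.7]
gripper_width: 1.007
grasp_force: 0.0
t: 17.32
eef_pos: [0.3482, 0.0668, 0.4891]
tool_rot: [0.001, 0.935, 0.354, 0.001]
contact_force: [-0.3, 0.2, -0.4]
gripper_width: 1.0
grasp_force: 0.0
scene 1217 [0.19008036 0.21203486 0.21371583] [0.63700815 0.00130109 0.18329538]
top 394 [0.20361854 0.21262781 0.21427441] [ 0.63548431 -0.00215444  0.18330409]
```

View pics/f.png

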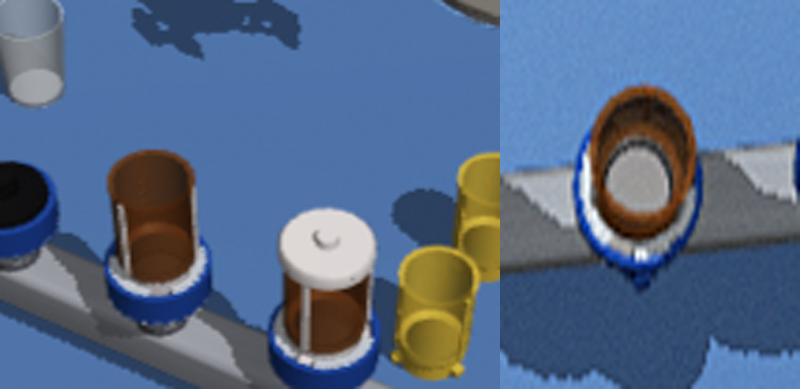

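The funnel stands upright and turned in the port, ribs near scene px (264,263) and (290,258); nothing else has moved. I'll check the rim height against its bench height before handing in.

Run:
```python
from h import *
d=np.load("top0.npy");C=cloud("top",d);k=(np.hypot(C[...,0]-.463,C[...,1]-.059)<.036)&(C[...,2]>.03)
z=C[k][:,2];print("bench",np.percentile(z,[90,97]),np.median(z[z>z.max()-.008]))
im,d=bot.read_camera("top");C=cloud("top",d);k=(np.hypot(C[...,0]-.636,C[...,1]+.001)<.036)&(C[...,2]>.15)
z=C[k][:,2];print("port",np.percentile(z,[90,97]),np.median(z[z>z.max()-.008]))
k=(np.hypot(C[...,0]-.636,C[...,1]+.001)>.034)&(np.hypot(C[...,0]-.636,C[...,1]+.001)<.038)&(C[...,2]>.12)&(C[...,2]<.14);print("collar",np.median(C[k][:,2]))
```

```text
bench [0.09683706 0.0985869 ] 0.09501828067869293
port [0.21242146 0.21496048] 0.21185549023922803
collar 0.12898662754668486
```

```bash
python3 -c "
from station import bot
print(bot.hand_in())"
```

```text
the job is handed in; nothing more can be done
None
```

The amber funnel is locked on the free station: it turned about 49° to the stop, then sprang up to 13 mm below the port, measured from its rim height. The final pictures showed nothing else out of place, and I handed the job in at about 17 s with the gripper clear.

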